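# Release the charged battery with a screwdriver

## Task

Two battery chargers stand on the worktop; the one with the green lamp bar is done. Take the screwdriver from the wooden block, push its blade down through the yellow-framed slot of the green-lamp charger to press the hidden latch tab fully down, so that its battery pack pops up, then put the screwdriver back upright in its hole in the block. Leave the red-lamp charger's pack latched, and do not press the tab with the fingers.

Things in the scene. Friction and masses are not known exactly. Their poses are not given: they have to be found in the camera images.
- screwdriver: Screwdriver, orange handle, steel shank, 194 mm, 0.09 kg, standing handle up in the wooden block. Own +y runs along the tool from blade to handle end (up while it stands); the tool's axis is at x = 0, z = 13 mm. Handle 26 mm thick from its shoulder at y = -1 mm to y = 97 mm; shank 6 mm thick down to the tip at y = -97 mm. Centre of mass about y = 45 mm; grip the handle at y = 50 to 65 mm.
- blade_tip (a point): The lower end of the screwdriver's blade, on the tool's axis; same axes as the screwdriver.
- block_hole (a point): Centre of the hole's mouth on top of the fixed wooden tool block (62 x 62 mm, 112 mm high, on a 90 mm square steel plate), z up. The mouth is a black funnel, 28 mm square, narrowing to an 11 mm square hole 9 mm down; bottom 108 mm down. With the screwdriver home, its handle's shoulder sits in the funnel and the blade tip is about 103 mm below this point, leaning up to 2 degrees.
- slot_green (a point): Centre of the mouth of the yellow-framed slot in the top of the fixed grey charger with the GREEN lamp bar, 75 mm above the worktop. The slot is 18 mm wide along the point's x and 36 mm long along its y; x points to the battery pack, z up. The orange latch tab fills the chamber below, 30 mm under the mouth, and is pressed straight down 10 mm to its stop.
- pack_green_top (a point): Centre of the top of the black battery pack (76 x 70 mm) of the green-lamp charger, 71 mm from the slot; it stands 34 mm above the charger's top face while latched, 52 mm once popped up. The lamp bar (64 mm long) is on the opposite edge of the charger, beyond the slot. Charger: 130 x 92 mm on a 150 x 100 mm foot.
- tab_green (a joint): Latch tab of the green-lamp charger, m: 0 as found, 0.010 pressed fully down. It needs about 4 to 7 N (friction and the pack) and stays where it is left.
- pack_green (a joint): Battery pack of the green-lamp charger, m: 0 latched down, 0.018 popped up. A rocker drives it: it rises 1.8 mm for each mm that the tab goes down, and stays where the tab is left.
- slot_red (a point): Mouth of the release slot of the charger with the RED lamp bar; otherwise this charger is the same as the green one, with the same axes.
- tab_red (a joint): Latch tab of the red-lamp charger, m: 0 as found, 0.010 fully down.
- pack_red (a joint): Battery pack of the red-lamp charger, m: 0 latched, 0.018 popped up.
Mind the look-alikes: they are no part of the job. Of the things that look like the part that bears block_hole, the larger one is meant.

How it is judged:
By the outcome, as a careful person would: the job done as asked, in the order asked, and still so for the second after the job is handed in, with the robot touching nothing.
It also fails if it takes over 54 s, if anything falls off the work surface, if the arm or the gripper's body presses on something with over 40 N, if the wrist force passes 120 N, or if a joint passes its speed limit or range.

## Robot

A 6-joint arm with a two-finger parallel gripper is mounted at the origin on a cart in front of the work surface, level with it; the furniture and walls round the work are solid. World frame = base frame: x ahead of the robot, y to its left, z up, the work surface at z = 0. Lengths are in m, angles in rad, forces in N, time in s.
With the tool pointing down it reaches from about 0.35 to 0.975 m from the base axis. Payload 4.9 kg.
Tool frame: the origin (TCP) lies on the centre line of the jaws, within the pads' length; the fingertips stand ctrl.nose_length ahead of it and the grasp point (between the pads) lies 2 mm behind it (ctrl.nose_length is the distance from the TCP to the fingertips, in m); z points along the fingers, y is the direction in which the jaws open and shut (so a half turn about z gives the same grasp; the last joint's range is limited). The gripper opens to 85 mm and grips with 20 to 120 N. Pads are 22 mm wide; open, the fingers measure 114 mm over their backs; the gripper's body (76 mm by 85 mm) begins 54 mm behind the grasp point. The pads swing forward as they close: fully open they stand 13 mm farther back than shut.
Start: joints at [1.007, 0.053, 1.613, -0, 1.476, -0.119], TCP at [0.269, 0.564, 0.248] pointing down, gripper open.
Joint ranges: [-3.01, 3.01], [-1.01, 2.22], [0.06, 2.58], [-1.02, 4.17], [0.09, 2.62], [-3.14, 3.14]. Speed limits (rad/s): [2.57, 2.57, 3.14, 3.14, 3.14, 3.14].

## Interface

Orientations are given as a rotation vector (axis times angle).
In Python, from station import sensors, get_image, order, ctrl gives the robot as it stands.
- The arm moves only by the tool move_arm, never from a script. Its argument "increments" is a list of rows, each a list of 5 numbers: the shift along the tool's x, y, z in cm, then the turn about the tool's z in degrees, then the finger opening in cm, from 0 to 8.54. In form: [[dx, dy, dz, twist, gripper], ...]. A call has 1 to 5 rows; each row is the pose to reach, as a shift and turn from the pose commanded when the call began, along the tool's axes at that moment; what a row does not reach only later rows make up. A row lasts 1/8 s, in which the tool goes at most 62.5 mm and 10.7 degrees, less where a joint would pass 70% of its speed; a pose out of reach is approached as far as the arm can. A call with a gripper value outside its range is refused whole. The fingers move at their own pace and stop on an object; "newtons" is the grip in N (left out, the last holds). Time passes only in rows, so rows that repeat a pose let the fingers close. It gives the time, the measured TCP pose, the force and the opening at its end, in the units of the state.
- sensors.get_obs(): the state, without advancing time (a new reading comes with each control period).
- get_image(name): name is "side" or "top"; returns a dict with "image" (400x640x3 uint8, red, green, blue), "K" (3x3 intrinsics, pixels), "D" ([k1, k2, p1, p2, k3] as OpenCV has them; the pictures are not rectified), "R" (3x3) and "t" (3): a world point X has camera coordinates R X + t. Camera axes: x right, y down, z forward; pixel columns grow to the right and rows downward; lengths in m; the calibration is good to about 2 mm. A picture is of the moment at which its call begins. There is no depth.
- order.finish_job(): hands the job in, once; it reports no verdict.
The state is a dict: "t": time; "q": joint angles; "dq": joint speeds; "effort": joint torques, N m; "tool_pos": TCP position; "tool_rot": TCP orientation; "contact_force": force on the tool from outside, world axes, zero at the start; "wrist_torque": the same for the moment, N m; "opening": finger opening in m.
Only numpy, scipy, OpenCV 4.12 (cv2) and the standard library are available. Lean on these libraries where they do the work, as an engineer would, in place of code of your own. Each camera call takes 0.05 s, during which the arm holds its last target.

## Working session

There is one attempt and no reset: what is moved stays moved. The work goes in short steps, Python scripts to look and compute and a tool call to move; the robot and the scene stay as the last step left them, time stands still between calls to the robot, and variables do not carry over. Pictures are saved under pics/ and viewed, and the job is handed in when it is done.

Besides the shell and the picture viewer there is one more tool, called after ">>>" by a JSON object that holds its "op" and its "data", one argument or row to a line. move_arm: Moves the arm, as the interface text tells. Its arguments: {"type":"object","properties":{"increments":{"type":"array"},"newtons":{"type":"number"}},"required":["increments"]}

```bash
mkdir -p pics; ls; python3 - <<'E'
from station import sensors,get_image,order,ctrl
import cv2
o=sensors.get_obs()
print({k:o[k] for k in ['t','tool_pos','tool_rot','opening','contact_force']},ctrl.nose_length)
for n in ['side','top']:
    d=get_image(n); cv2.imwrite(f'pics/{n}0.png',d['image'][:,:,::-1]); print(n,d['K'],d['D'],d['R'],d['t'])
E
```

```text
pics
{'t': 0.0, 'tool_pos': array([0.2686142, 0.563684 , 0.247037 ]), 'tool_rot': array([-0.69286386, -3.06350065,  0.00308083]), 'opening': 0.08533760742461817, 'contact_force': array([-0.03792074, -0.87170686,  0.53340439])} 0.017
side [[499.01300406   0.         324.36368716]
 [  0.         499.01300406 199.72063218]
 [  0.           0.           1.        ]] [-0.14228672  0.          0.          0.          0.        ] [[ 0.97244655 -0.2317197   0.02556728]
 [-0.06603591 -0.37897602 -0.92304736]
 [ 0.22357765  0.89592587 -0.38383575]] [-0.5481432   0.09443486  1.05003307]
top [[396.01289029   0.         319.2752321 ]
 [  0.         396.01289029 199.74961604]
 [  0.           0.           1.        ]] [-0.09452348  0.          0.          0.          0.        ] [[-0.01613315 -0.99975162 -0.01537594]
 [-0.98855135  0.01825594 -0.14977633]
 [ 0.15001983  0.01278355 -0.98860034]] [-0.04566809  0.57749729  1.09570339]
```

View pics/side0.png

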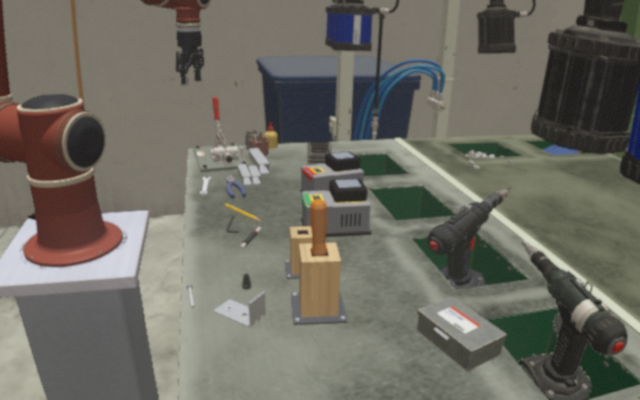

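View pics/top0.png

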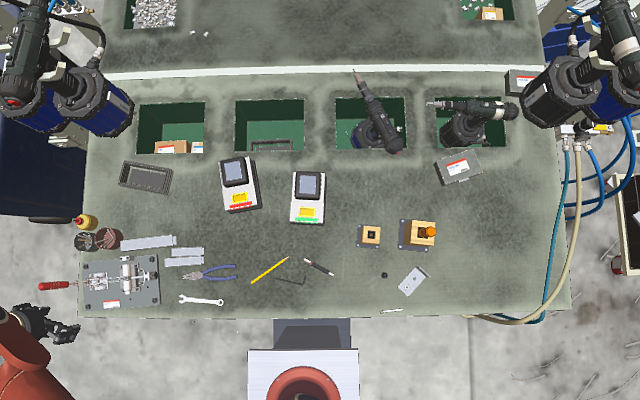

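The top view shows the screwdriver block near (418,235), a smaller decoy block at (371,236), the green-lamp charger at (308,197) and the red-lamp one at (238,185). I'll crop and measure.

```bash
cat > h.py <<'E'
import numpy as np, cv2
from station import sensors,get_image,order,ctrl
from scipy.spatial.transform import Rotation as Ro
def ray(d,uv):
    p=cv2.undistortPoints(np.array([[uv]],float),d['K'],np.array(d['D'],float)).ravel()
    R=np.array(d['R']);t=np.array(d['t']); C=-R.T@t; v=R.T@np.array([p[0],p[1],1.]); return C,v/np.linalg.norm(v)
def onz(d,uv,z):
    C,v=ray(d,uv); return C+v*(z-C[2])/v[2]
def proj(d,X):
    return cv2.projectPoints(np.array([X],float),cv2.Rodrigues(np.array(d['R']))[0],np.array(d['t'],float),d['K'],np.array(d['D'],float))[0].ravel()
def tri(d1,u1,d2,u2):
    C1,a=ray(d1,u1);C2,b=ray(d2,u2)
    s=np.linalg.lstsq(np.stack([a,-b],1),C2-C1,rcond=None)[0]
    P,Q=C1+s[0]*a,C2+s[1]*b; return (P+Q)/2,np.linalg.norm(P-Q)
def crop(d,x0,y0,x1,y1,k,name):
    cv2.imwrite('pics/'+name,cv2.resize(d['image'][y0:y1,x0:x1,::-1],None,fx=k,fy=k,interpolation=cv2.INTER_NEAREST))
def comps(d,lo,hi,box,minarea=8):
    h=cv2.cvtColor(d['image'],cv2.COLOR_RGB2HSV); m=cv2.inRange(h,np.array(lo),np.array(hi)); k=np.zeros_like(m); x0,y0,x1,y1=box; k[y0:y1,x0:x1]=m[y0:y1,x0:x1]
    n,l,s,c=cv2.connectedComponentsWithStats(k)
    return [(s[i].tolist(),c[i].round(2).tolist(),np.argwhere(l==i)[:,::-1]) for i in range(1,n) if s[i][4]>=minarea]
E
python3 - <<'E'
from h import *
t=get_image('top');s=get_image('side')
crop(t,210,145,340,235,6,'t1.png');crop(t,350,205,450,265,8,'t2.png');crop(s,280,140,380,240,6,'s1.png');crop(s,280,190,360,325,4,'s2.png')
for nm,lo,hi in [('yellow',(20,120,120),(34,255,255)),('green',(45,120,120),(75,255,255)),('red',(0,150,120),(6,255,255)),('orange',(7,180,120),(19,255,255))]:
  for n,d,b in [('top',t,(200,140,450,270)),('side',s,(280,140,380,330))]:
    for a in comps(d,lo,hi,b):
        r=cv2.minAreaRect(a[2].astype(np.float32)); print(nm,n,a[0],a[1],np.round(r[0],2),np.round(r[1],1),round(r[2],1))
E
```

```text
yellow top [231, 192, 17, 11, 126] [239.42, 197.26] [239.04 197.19] [ 8.6 15.7] 78.7
yellow top [298, 207, 17, 10, 138] [306.35, 211.66] [306.16 211.7 ] [15.7  8.8] 5.2
yellow top [268, 259, 16, 11, 46] [276.41, 264.46] [276.07 264.8 ] [ 2.6 18. ] 54.5
yellow side [311, 168, 6, 5, 13] [313.15, 170.0] [313.25 170.25] [6.4 1.4] 45.0
yellow side [310, 195, 4, 9, 17] [311.59, 198.71] [311.77 198.89] [7.9 2.7] 81.9
yellow side [319, 195, 4, 6, 11] [320.64, 197.27] [320.65 197.45] [5.7 1.6] 71.6
green top [295, 218, 23, 3, 54] [305.96, 218.94] [306. 219.] [22.  2.] 0.0
green side [306, 194, 4, 9, 18] [307.22, 198.22] [307.05 198.15] [8.5 1.9] 71.6
red top [230, 202, 22, 6, 49] [240.47, 204.39] [240.47 204.35] [ 2.2 21.6] 79.4
red side [304, 171, 7, 7, 11] [306.73, 173.91] [306.92 174.1 ] [8.5 1. ] 39.8
orange top [426, 226, 10, 11, 82] [430.29, 231.28] [430.5 231. ] [10.  9.] 90.0
orange top [419, 228, 5, 9, 18] [420.11, 231.94] [420.35 231.59] [3.4 8.2] 14.0
orange side [312, 200, 12, 9, 36] [316.0, 202.86] [316.27 202.79] [ 6.  12.1] 65.6
```

View pics/t1.png

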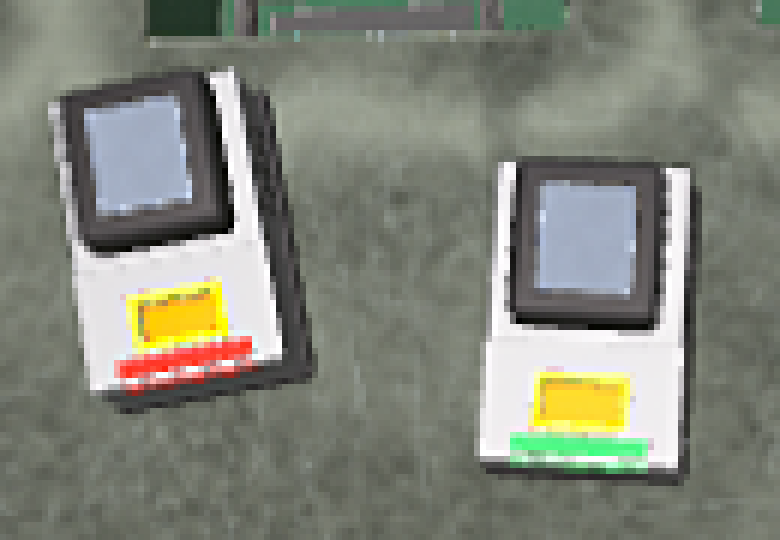

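View pics/t2.png

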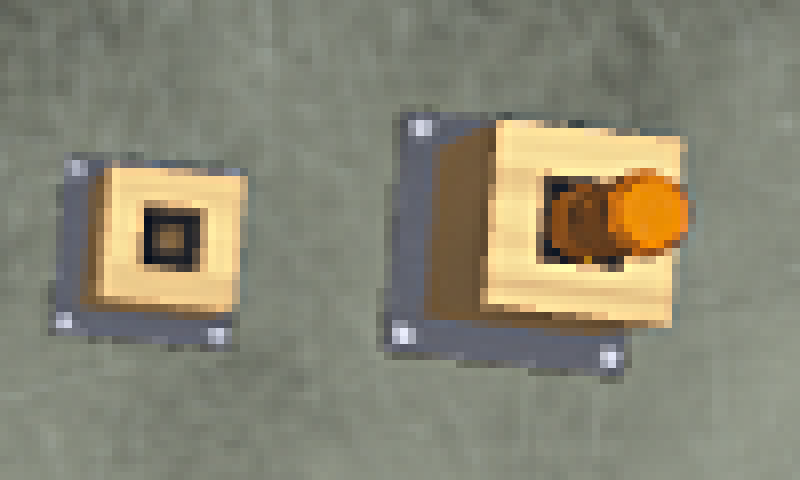

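View pics/s1.png

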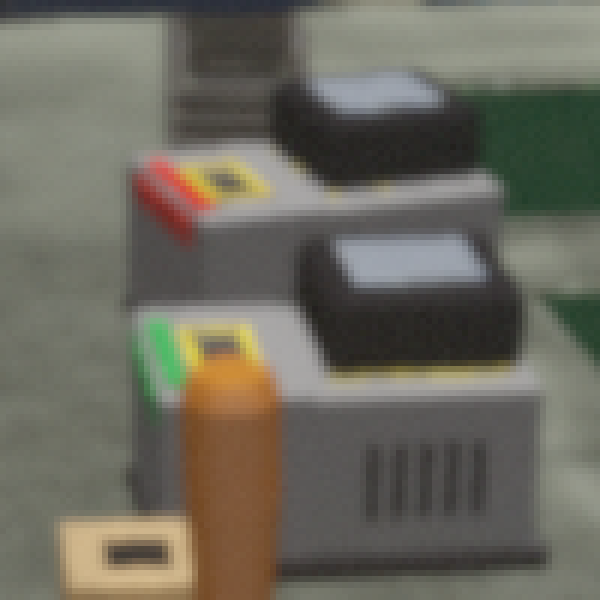

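View pics/s2.png

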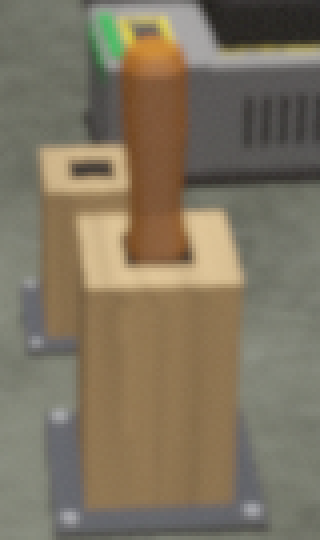

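```bash
python3 - <<'E'
from h import *
t=get_image('top');s=get_image('side')
print(sensors.get_obs()['t'])
# slot
for d,b in [(t,(285,200,330,216))]:
    m=comps(d,(14,120,120),(34,255,255),b)
    for a in m: r=cv2.minAreaRect(a[2].astype(np.float32)); print(a[0],a[1],r); print('slot',onz(t,a[1],.075),onz(t,r[0],.075))
for p in [(299,207),(314.5,208.),(314,216.5),(298.5,215.5)]: print('frame',onz(t,np.array(p)-.5,.075))
# lamp, pack window
print('lamp',onz(t,(305.96,218.94),.075))
print('pack top',onz(t,((511+662)/12+210-.5,(165+318)/12+145-.5),.109))
# pixel in t2
P=[(497,120),(687,137),(670,328),(481,302)]
Q=[onz(t,np.array(p)/8+(350,205)-.5,.112) for p in P]
print('block',Q,np.mean(Q,0),[np.linalg.norm(Q[i]-Q[i-1]) for i in range(4)])
S=[(77,290),(243,290),(233,211),(85,211)]
S=[onz(s,np.array(p)/4+(280,190)-.5,.112) for p in S];print('block side',S,np.mean(S,0))
# handle top: top-view blob vs side top
top=np.array((650,212))/8+(350,205)-.5
print('handle top',onz(t,top,.203))
X=onz(t,top,.203);print('side px of it',proj(s,X), 'crop',(proj(s,X)-(280,190)+.5)*4)
X=np.mean(Q,0); print('hole in side crop',(proj(s,X)-(280,190)+.5)*4)
o=sensors.get_obs();R=Ro.from_rotvec(o['tool_rot']).as_matrix();print(R.round(3))
E
```

```text
0.3
[298, 207, 17, 9, 129] [306.16, 211.36] ((306.0, 211.0), (8.0, 16.0), 90.0)
slot [ 0.53977329 -0.01902158  0.075     ] [ 0.54079068 -0.01858723  0.075     ]
frame [0.55380937 0.0022133  0.075     ]
frame [ 0.55021537 -0.0410068   0.075     ]
frame [ 0.52642602 -0.03927884  0.075     ]
frame [0.52997991 0.0038097  0.075     ]
lamp [ 0.51858854 -0.01822402  0.075     ]
pack top [ 0.60856889 -0.02439839  0.109     ]
block [array([ 0.50797678, -0.30357069,  0.112     ]), array([ 0.50094119, -0.36765692,  0.112     ]), array([ 0.43721488, -0.35838892,  0.112     ]), array([ 0.44725856, -0.29531164,  0.112     ])] [ 0.47334785 -0.33123204  0.112     ] [np.float64(0.061277353558228144), np.float64(0.06447126885485284), np.float64(0.06439672876609065), np.float64(0.0638718936432457)]
block side [array([ 0.433988  , -0.35790016,  0.112     ]), array([ 0.49834242, -0.37017326,  0.112     ]), array([ 0.51175199, -0.30395676,  0.112     ]), array([ 0.44984438, -0.29242146,  0.112     ])] [ 0.4734817  -0.33111291  0.112     ]
handle top [ 0.46997377 -0.32929693  0.203     ]
side px of it [318.22375098 200.2416891 ] crop [154.89500392  42.96675641]
hole in side crop [159.37892276 249.24185601]
[[-0.903  0.43  -0.   ]
 [ 0.43   0.903 -0.001]
 [ 0.    -0.001 -1.   ]]
```

>>> {"op": "move_arm", "data": {
  "increments": [
    [-6, -5, -3, 10, 8.5],
    [-12, -11, -3, 20, 8.5],
    [-18, -17, -3, 30, 8.5],
    [-23, -23, -3, 40, 8.5],
    [-28, -30, -3, 50, 8.5]
  ],
  "newtons": 60
}}

```text
t: 0.92
tool_pos: [0.3691, 0.2715, 0.278]
tool_rot: [1.929, 2.479, 0.001]
contact_force: [1.3, -1.0, 0.3]
opening: 0.085
```

>>> {"op": "move_arm", "data": {
  "increments": [
    [0, 0, 0, 0, 8.5],
    [0, 0, 0, 0, 8.5]
  ]
}}

```text
t: 1.18
tool_pos: [0.3689, 0.2734, 0.2779]
tool_rot: [-1.923, -2.484, -0.001]
contact_force: [-0.4, -0.3, -0.5]
opening: 0.0851
```

```bash
cat >> h.py <<'E'
def tgt(X,head=None):
    o=sensors.get_obs();R=Ro.from_rotvec(o['tool_rot']).as_matrix()
    d=R.T@(np.array(X)-o['tool_pos'])*100
    a=np.degrees(np.arctan2(R[1,1],R[0,1]))
    print('t',round(o['t'],2),'pos',o['tool_pos'].round(4),'delta cm',d.round(2),'yhead',a.round(2),'tilt z',R[:,2].round(4),'F',o['contact_force'].round(1),'open',round(o['opening'],4))
    if head is not None: print('twist',(a-head+180)%360-180)
E
python3 - <<'E'
from h import *
tgt([.4715,-.330,.25],-5)
E
```

```text
t 1.18 pos [0.3689 0.2734 0.2779] delta cm [-60.99  -5.18   2.75] yhead 14.51 tilt z [ 3.e-04  7.e-04 -1.e+00] F [-0.4 -0.3 -0.5] open 0.0851
twist 19.50855036357237
```

>>> {"op": "move_arm", "data": {
  "increments": [
    [-6, -0.5, 0, 4, 8.5],
    [-12, -1, 0, 8, 8.5],
    [-18, -1.5, 0, 12, 8.5],
    [-24, -2, 0, 16, 8.5],
    [-30, -2.5, 0, 19.5, 8.5]
  ]
}}

```text
t: 1.8
tool_pos: [0.4204, -0.0238, 0.278]
tool_rot: [2.314, 2.124, 0.001]
contact_force: [0.8, -0.1, 0.7]
opening: 0.0848
```

```bash
python3 - <<'E'
from h import *
tgt([.4715,-.330,.25],-5)
E
```

```text
t 1.8 pos [ 0.4204 -0.0238  0.278 ] delta cm [-30.07   7.7    2.8 ] yhead -4.89 tilt z [ 9.e-04  3.e-04 -1.e+00] F [ 0.8 -0.1  0.7] open 0.0848
twist 0.11062120508955786
```

>>> {"op": "move_arm", "data": {
  "increments": [
    [-6, 1.5, 0, 0, 8.5],
    [-12, 3, 0, 0, 8.5],
    [-18, 4.5, 0, 0, 8.5],
    [-24, 6, 0, 0, 8.5],
    [-30.1, 7.7, 0, 0, 8.5]
  ]
}}

```text
t: 2.42
tool_pos: [0.4718, -0.3299, 0.2775]
tool_rot: [-2.312, -2.126, -0.001]
contact_force: [0.5, -0.1, 0.5]
opening: 0.0853
```

>>> {"op": "move_arm", "data": {
  "increments": [
    [0, 0, 0, 0, 8.5]
  ]
}}

```text
t: 2.55
tool_pos: [0.4714, -0.3312, 0.276]
tool_rot: [-2.315, -2.12, 0.001]
contact_force: [-0.3, 1.1, 0.7]
opening: 0.085
```

```bash
python3 - <<'E'
from h import *
tgt([.4715,-.330,.163],-5)
t=get_image('top');s=get_image('side')
crop(t,370,180,500,270,6,'t3.png');crop(s,260,90,400,325,2.5,'s3.png')
E
```

```text
t 2.55 pos [ 0.4714 -0.3312  0.276 ] delta cm [ 0.1   0.03 11.3 ] yhead -5.04 tilt z [-0.0021  0.0016 -1.    ] F [-0.3  1.1  0.7] open 0.085
twist -0.03804535034564083
```

View pics/s3.png

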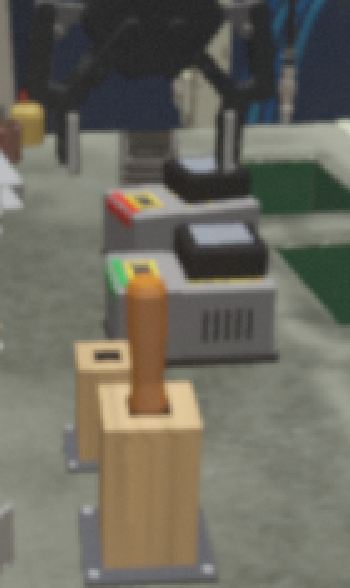

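>>> {"op": "move_arm", "data": {
  "increments": [
    [0.1, 0, 4, 0, 8.5],
    [0.1, 0, 8, 0, 8.5],
    [0.1, 0, 11.3, 0, 8.5],
    [0.1, 0, 11.3, 0, 8.5]
  ]
}}

```text
t: 3.15
tool_pos: [0.4694, -0.3247, 0.1617]
tool_rot: [-2.308, -2.122, 0.0]
contact_force: [0.6, -0.1, 0.4]
opening: 0.0848
```

>>> {"op": "move_arm", "data": {
  "increments": [
    [0, 0, 0, 0, 4],
    [0, 0, 0, 0, 3],
    [0, 0, 0, 0, 1.5],
    [0, 0, 0, 0, 1.5],
    [0, 0, 0, 0, 1.5]
  ],
  "newtons": 60
}}

```text
t: 3.78
tool_pos: [0.4713, -0.3286, 0.1665]
tool_rot: [2.314, 2.12, 0.002]
contact_force: [3.4, 1.8, 5.8]
opening: 0.0252
```

```bash
python3 - <<'E'
from h import *
tgt([.4715,-.330,.163],-5)
t=get_image('top');s=get_image('side')
crop(t,370,180,500,270,6,'t4.png');crop(s,260,90,400,325,2.5,'s4.png')
E
```

```text
t 3.77 pos [ 0.4713 -0.3286  0.1665] delta cm [-0.13  0.03  0.35] yhead -4.99 tilt z [ 0.003  -0.0016 -1.    ] F [3.4 1.8 5.8] open 0.0252
twist 0.010846338039641523
```

View pics/s4.png

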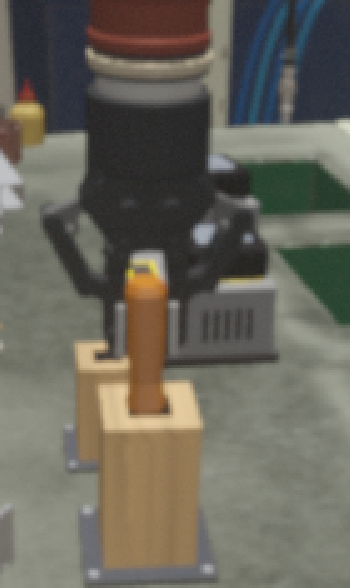

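>>> {"op": "move_arm", "data": {
  "increments": [
    [0, 0, -3, 0, 1.5],
    [0, 0, -6, 0, 1.5],
    [0, 0, -9, 0, 1.5],
    [0, 0, -12.5, 0, 1.5],
    [0, 0, -12.5, 0, 1.5]
  ],
  "newtons": 70
}}

```text
t: 4.5
tool_pos: [0.4709, -0.3291, 0.2928]
tool_rot: [2.313, 2.119, -0.0]
contact_force: [0.3, -0.7, -1.4]
opening: 0.0251
```

```bash
python3 - <<'E'
from h import *
tgt([.540,-.0187,.30],-5)
t=get_image('top');s=get_image('side')
crop(t,370,180,500,270,6,'t5.png');crop(s,260,50,400,325,2,'s5.png')
tgt([.540,-.0187,.30],-5)
E
```

```text
t 4.5 pos [ 0.4709 -0.3291  0.2928] delta cm [31.52  4.18 -0.82] yhead -5.0 tilt z [ 0.0033 -0.0038 -1.    ] F [ 0.3 -0.7 -1.4] open 0.0251
twist 0.00025853646567952637
t 4.6 pos [ 0.4698 -0.3279  0.2885] delta cm [31.41  4.3  -1.13] yhead -5.0 tilt z [-0.0016  0.001  -1.    ] F [ 0.2  0.1 -1.7] open 0.0252
twist 0.001858641137602035
```

View pics/s5.png

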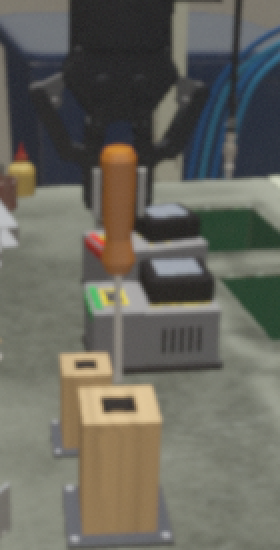

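View pics/t5.png

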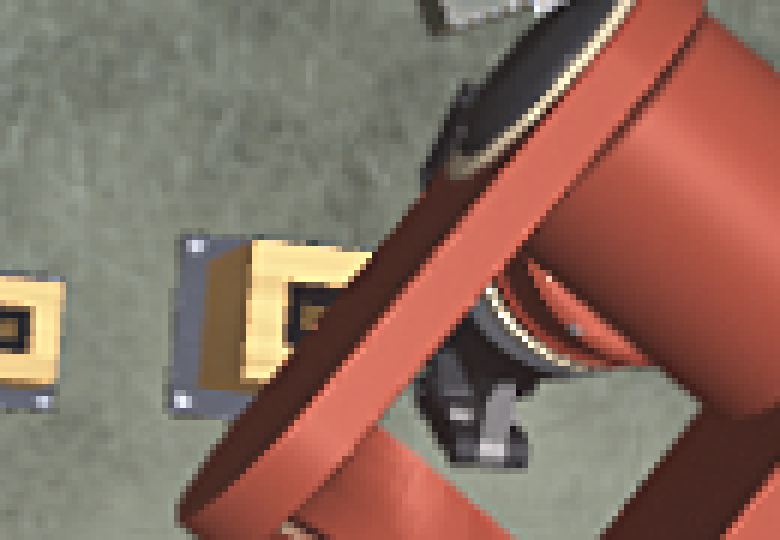

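```bash
python3 - <<'E'
from h import *
s=get_image('side')
crop(s,300,110,340,255,4,'s6.png')
p=sensors.get_obs()['tool_pos']
for dz in (0.05,-.03,-.0575,-.1,-.1545): print(dz,((proj(s,p+[0,0,dz])-(300,110)+.5)*4).round(1))
E
```

```text
0.05 [80.4 24.2]
-0.03 [ 75.7 229.8]
-0.0575 [ 74.2 297. ]
-0.1 [ 72.  397.5]
-0.1545 [ 69.3 520.3]
```

View pics/s6.png

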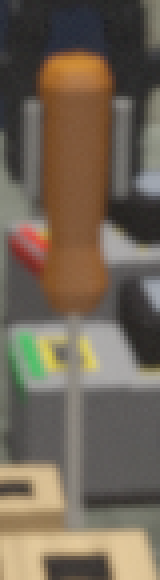

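>>> {"op": "move_arm", "data": {
  "increments": [
    [6, 0.8, -0.8, 0, 1.5],
    [12, 1.6, -0.8, 0, 1.5],
    [18, 2.4, -0.8, 0, 1.5],
    [24, 3.2, -0.8, 0, 1.5],
    [28, 3.7, -0.8, 0, 1.5]
  ]
}}

```text
t: 5.28
tool_pos: [0.5307, -0.0498, 0.2952]
tool_rot: [-2.312, -2.122, 0.004]
contact_force: [-0.8, -0.4, -1.1]
opening: 0.0248
```

>>> {"op": "move_arm", "data": {
  "increments": [
    [3.4, 0.4, 0, 0, 1.5],
    [3.4, 0.4, 0, 0, 1.5],
    [3.4, 0.4, 0, 0, 1.5]
  ]
}}

```text
t: 5.65
tool_pos: [0.5378, -0.0191, 0.296]
tool_rot: [-2.314, -2.122, 0.003]
contact_force: [-0.2, -0.4, -0.4]
opening: 0.0251
```

```bash
python3 - <<'E'
from h import *
tgt([.5385,-.0187,.255],-5)
s=get_image('side');t=get_image('top')
P=[]
tgt([.5385,-.0187,.255],-5)
crop(s,280,90,380,230,4,'s7.png');crop(t,260,140,360,240,5,'t7.png')
p=sensors.get_obs()['tool_pos']
for dz in (-.1,-.1545): print(dz,((proj(s,p+[0,0,dz])-(280,90)+.5)*4).round(1))
print('slot',((proj(s,[.540,-.0187,.075])-(280,90)+.5)*4).round(1))
E
```

```text
t 5.65 pos [ 0.5378 -0.0191  0.296 ] delta cm [0.04 0.08 4.1 ] yhead -4.98 tilt z [-2.9e-03 -1.0e-04 -1.0e+00] F [-0.2 -0.4 -0.4] open 0.0251
twist 0.01901384995298372
t 5.75 pos [ 0.538  -0.0197  0.2968] delta cm [0.1  0.05 4.18] yhead -5.06 tilt z [-1.6e-03 -1.0e-04 -1.0e+00] F [ 0.2  0.  -1.2] open 0.0251
twist -0.0565148527180952
-0.1 [151.  227.6]
-0.1545 [149.  322.8]
slot [149.7 434.9]
```

View pics/s7.png

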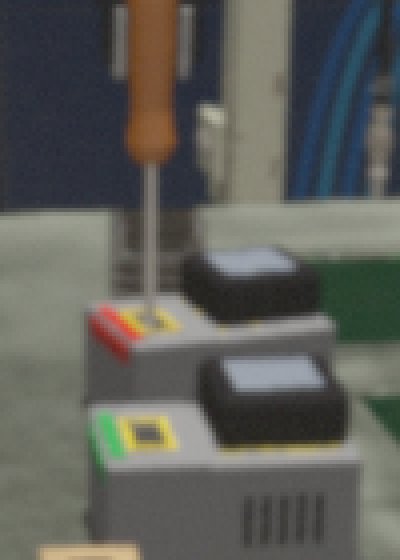

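View pics/t7.png

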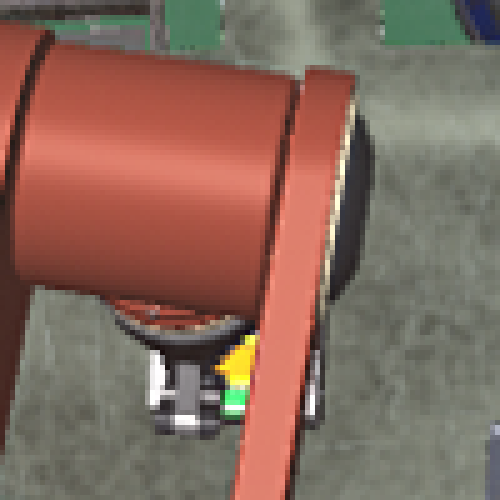

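>>> {"op": "move_arm", "data": {
  "increments": [
    [0, 0, 2.5, 0, 1.5],
    [0, 0, 4.5, 0, 1.5],
    [0, 0, 6, 0, 1.5],
    [0, 0, 7, 0, 1.5],
    [0, 0, 8, 0, 1.5]
  ]
}}

```text
t: 6.38
tool_pos: [0.5386, -0.0189, 0.2175]
tool_rot: [2.316, 2.122, 0.001]
contact_force: [0.3, 0.0, 0.2]
opening: 0.0252
```

```bash
python3 - <<'E'
from h import *
s=get_image('side')
tgt([.5385,-.0187,.1895],-5)
crop(s,280,90,380,230,4,'s8.png')
E
```

```text
t 6.42 pos [ 0.5379 -0.0188  0.2159] delta cm [0.01 0.06 2.64] yhead -4.99 tilt z [-1.8e-03  3.0e-04 -1.0e+00] F [-0.9  0.5 -2. ] open 0.0252
twist 0.01231479073931041
```

View pics/s8.png

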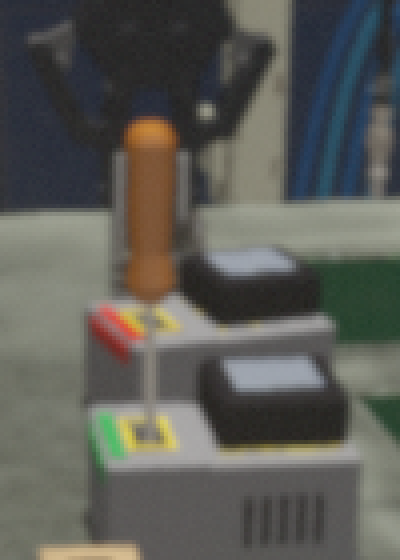

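The blade is inside the green charger's slot at crop (150,435) with no contact force. I'm pressing on.

>>> {"op": "move_arm", "data": {
  "increments": [
    [0, 0, 0.7, 0, 1.5],
    [0, 0, 1.2, 0, 1.5],
    [0, 0, 1.6, 0, 1.5]
  ]
}}

```text
t: 6.8
tool_pos: [0.5386, -0.0188, 0.2021]
tool_rot: [2.316, 2.122, 0.001]
contact_force: [-1.1, -0.2, 3.8]
opening: 0.0251
```

>>> {"op": "move_arm", "data": {
  "increments": [
    [0, 0, 0.3, 0, 1.5],
    [0, 0, 0.6, 0, 1.5],
    [0, 0, 0.6, 0, 1.5]
  ]
}}

```text
t: 7.18
tool_pos: [0.5387, -0.0189, 0.196]
tool_rot: [2.315, 2.122, 0.001]
contact_force: [-1.0, 0.3, 3.0]
opening: 0.0253
```

>>> {"op": "move_arm", "data": {
  "increments": [
    [0, 0, 0.15, 0, 1.5],
    [0, 0, 0.3, 0, 1.5],
    [0, 0, 0.3, 0, 1.5]
  ]
}}

```text
t: 7.55
tool_pos: [0.5386, -0.0188, 0.1929]
tool_rot: [2.316, 2.122, 0.001]
contact_force: [-1.3, -0.4, 5.4]
opening: 0.0253
```

```bash
python3 - <<'E'
from h import *
s=get_image('side')
tgt([.5385,-.0187,.1895],-5)
crop(s,280,90,380,230,4,'s9.png')
E
```

```text
t 7.6 pos [ 0.5386 -0.0189  0.1929] delta cm [ 0.01 -0.01  0.34] yhead -4.98 tilt z [ 7.e-04 -1.e-04 -1.e+00] F [-0.6  0.1  4.3] open 0.0251
twist 0.015516575099582042
```

View pics/s9.png

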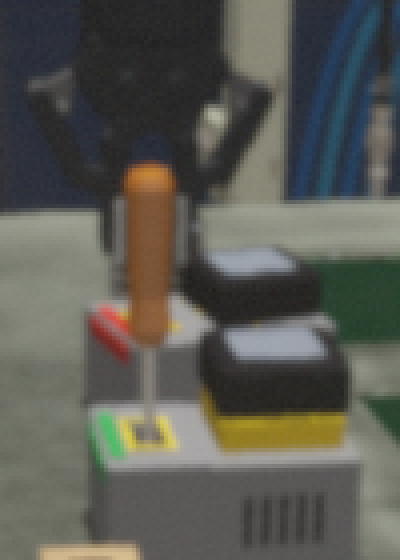

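>>> {"op": "move_arm", "data": {
  "increments": [
    [0, 0, 0.1, 0, 1.5],
    [0, 0, 0.2, 0, 1.5],
    [0, 0, 0.2, 0, 1.5]
  ]
}}

```text
t: 7.98
tool_pos: [0.5391, -0.0189, 0.1927]
tool_rot: [2.315, 2.122, 0.002]
contact_force: [-2.2, 1.1, 10.4]
opening: 0.0253
```

>>> {"op": "move_arm", "data": {
  "increments": [
    [0, 0, 0.1, 0, 1.5],
    [0, 0, 0.1, 0, 1.5]
  ]
}}

```text
t: 8.22
tool_pos: [0.5393, -0.019, 0.1926]
tool_rot: [2.314, 2.121, 0.002]
contact_force: [-3.6, -0.0, 13.0]
opening: 0.0257
```

>>> {"op": "move_arm", "data": {
  "increments": [
    [0, 0, 0.1, 0, 1.5],
    [0, 0, 0.1, 0, 1.5]
  ]
}}

```text
t: 8.48
tool_pos: [0.54, -0.019, 0.1924]
tool_rot: [2.313, 2.121, 0.004]
contact_force: [-3.2, 1.1, 14.7]
opening: 0.0252
```

>>> {"op": "move_arm", "data": {
  "increments": [
    [0, 0, 0.2, 0, 1.5],
    [0, 0, 0.2, 0, 1.5]
  ]
}}

```text
t: 8.72
tool_pos: [0.5404, -0.0191, 0.1921]
tool_rot: [2.313, 2.12, 0.005]
contact_force: [-4.5, 0.4, 21.2]
opening: 0.025
```

```bash
python3 - <<'E'
from h import *
s=get_image('side')
tgt([.5385,-.0187,.1895],-5)
crop(s,280,90,380,230,4,'s10.png')
for z in (.109,.127):print(((proj(s,[.609,-.0244,z])-(280,90)+.5)*4).round(1))
E
```

```text
t 8.78 pos [ 0.5404 -0.0191  0.1921] delta cm [ 0.02 -0.19  0.26] yhead -4.98 tilt z [ 5.2e-03 -8.0e-04 -1.0e+00] F [-5.1  1.2 21.5] open 0.0254
twist 0.019331898792444235
[272.8 374.9]
[274.2 344.8]
```

View pics/s10.png

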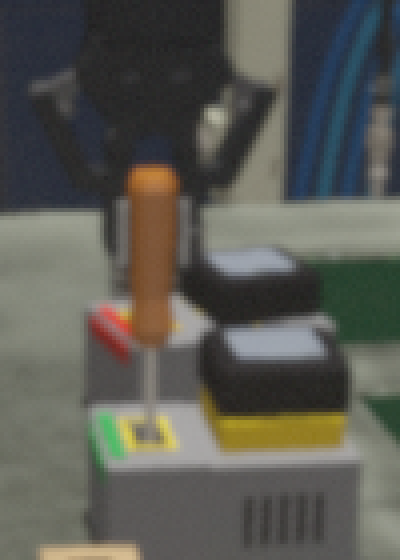

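The green pack's window moved from row 373 to row 344 in the crop, which matches the 30 px expected for 18 mm. The force rose to 21 N at the stop. I'm retracting now.

>>> {"op": "move_arm", "data": {
  "increments": [
    [0, 0, -1, 0, 1.5],
    [0, 0, -4, 0, 1.5],
    [0, 0, -7, 0, 1.5],
    [0, 0, -10, 0, 1.5],
    [0, 0, -11.2, 0, 1.5]
  ]
}}

```text
t: 9.4
tool_pos: [0.5387, -0.0189, 0.2995]
tool_rot: [2.315, 2.122, 0.001]
contact_force: [0.3, -0.2, -1.0]
opening: 0.0252
```

>>> {"op": "move_arm", "data": {
  "increments": [
    [0, 0, 0, 0, 1.5]
  ]
}}

```text
t: 9.52
tool_pos: [0.5384, -0.0188, 0.2983]
tool_rot: [2.316, 2.123, -0.0]
contact_force: [0.4, 0.4, -1.3]
opening: 0.0256
```

```bash
python3 - <<'E'
from h import *
tgt([.472,-.331,.30],-5)
s=get_image('side')
p=sensors.get_obs()['tool_pos']
crop(s,280,80,380,220,4,'s11.png')
for dz in (0,-.06,-.1,-.157): print(dz,((proj(s,p+[0,0,dz])-(280,80)+.5)*4).round(1))
E
```

```text
t 9.53 pos [ 0.5384 -0.0188  0.2983] delta cm [-31.67  -3.9   -0.16] yhead -4.99 tilt z [-0. -0. -1.] F [ 0.4  0.4 -1.3] open 0.0256
twist 0.013044972964991075
0 [154.6  83. ]
-0.06 [152.2 194.3]
-0.1 [150.7 266.3]
-0.157 [148.6 365.8]
```

View pics/s11.png

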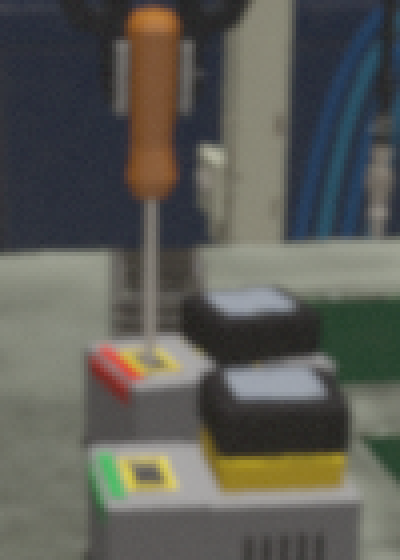

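>>> {"op": "move_arm", "data": {
  "increments": [
    [-6, -0.7, 0, 0, 1.5],
    [-12, -1.4, 0, 0, 1.5],
    [-18, -2.1, 0, 0, 1.5],
    [-24, -2.9, 0, 0, 1.5],
    [-28, -3.5, 0, 0, 1.5]
  ]
}}

```text
t: 10.2
tool_pos: [0.4776, -0.2966, 0.2961]
tool_rot: [-2.315, -2.118, 0.001]
contact_force: [1.0, 0.5, -0.4]
opening: 0.0253
```

>>> {"op": "move_arm", "data": {
  "increments": [
    [-3.4, -0.5, 0, 0, 1.5],
    [-3.4, -0.5, 0, 0, 1.5],
    [-3.4, -0.5, 0, 0, 1.5]
  ]
}}

```text
t: 10.58
tool_pos: [0.4709, -0.3274, 0.297]
tool_rot: [-2.314, -2.121, -0.0]
contact_force: [-0.6, 0.8, -0.8]
opening: 0.0254
```

```bash
python3 - <<'E'
from h import *
tgt([.471,-.3288,.29],-5)
s=get_image('side')
crop(s,300,100,340,245,4,'s12.png')
t=get_image('top');crop(t,370,180,500,270,6,'t12.png')
p=sensors.get_obs()['tool_pos'];print(p)
for dz in (0.04,-.0575,-.1,-.157): print(dz,((proj(s,p+[0,0,dz])-(300,100)+.5)*4).round(1))
E
```

```text
t 10.57 pos [ 0.4709 -0.3274  0.297 ] delta cm [-0.14  0.02  0.7 ] yhead -4.99 tilt z [-0.0019  0.0023 -1.    ] F [-0.6  0.8 -0.8] open 0.0254
twist 0.013795195996038956
[ 0.47140364 -0.32707331  0.2978914 ]
0.04 [85.1 62.8]
-0.0575 [ 79.3 311.1]
-0.1 [ 76.9 412.5]
-0.157 [ 73.9 542. ]
```

View pics/s12.png

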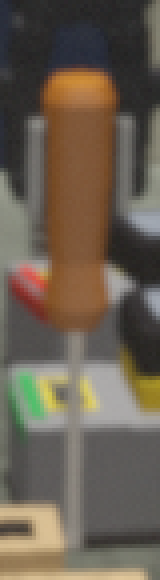

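View pics/t12.png

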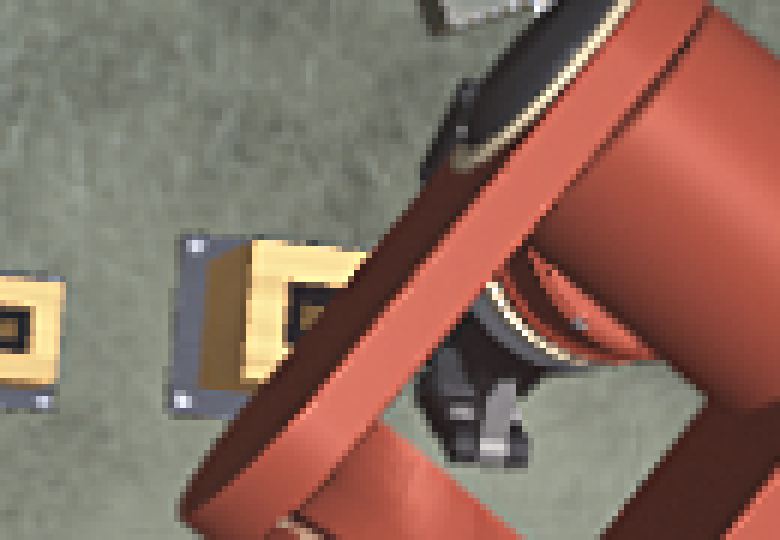

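>>> {"op": "move_arm", "data": {
  "increments": [
    [-0.1, 0.1, 1.5, 0, 1.5],
    [-0.1, 0.1, 2.5, 0, 1.5],
    [-0.1, 0.1, 3.2, 0, 1.5],
    [-0.1, 0.1, 4, 0, 1.5],
    [-0.1, 0.1, 4.6, 0, 1.5]
  ]
}}

```text
t: 11.3
tool_pos: [0.4721, -0.3292, 0.2522]
tool_rot: [-2.316, -2.123, 0.0]
contact_force: [-0.2, 0.4, -1.0]
opening: 0.025
```

```bash
python3 - <<'E'
from h import *
tgt([.471,-.3288,.166],-5)
s=get_image('side')
crop(s,290,130,340,275,4,'s13.png')
E
```

```text
t 11.3 pos [ 0.4721 -0.3292  0.2522] delta cm [ 0.03 -0.11  8.62] yhead -4.99 tilt z [-2.e-04  1.e-04 -1.e+00] F [-0.2  0.4 -1. ] open 0.025
twist 0.013712475475045949
```

View pics/s13.png

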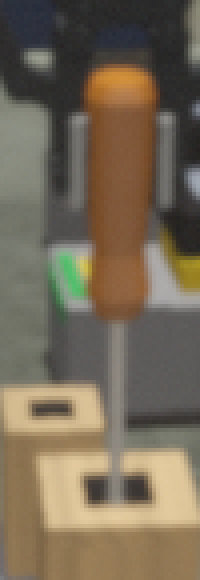

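>>> {"op": "move_arm", "data": {
  "increments": [
    [0, 0, 0.8, 0, 1.5],
    [0, 0, 1.6, 0, 1.5],
    [0, 0, 2.4, 0, 1.5],
    [0, 0, 3, 0, 1.5]
  ]
}}

```text
t: 11.85
tool_pos: [0.472, -0.3291, 0.222]
tool_rot: [-2.315, -2.122, 0.0]
contact_force: [-0.3, -0.5, -0.3]
opening: 0.0251
```

Now 47 mm below the mouth with no contact, so the blade is in the hole.

>>> {"op": "move_arm", "data": {
  "increments": [
    [0, 0, 1, 0, 1.5],
    [0, 0, 2, 0, 1.5],
    [0, 0, 3, 0, 1.5],
    [0, 0, 4, 0, 1.5],
    [0, 0, 4.6, 0, 1.5]
  ]
}}

```text
t: 12.48
tool_pos: [0.472, -0.3291, 0.1758]
tool_rot: [-2.315, -2.122, 0.0]
contact_force: [-0.1, 0.2, -0.3]
opening: 0.0252
```

>>> {"op": "move_arm", "data": {
  "increments": [
    [0, 0, 0.4, 0, 1.5],
    [0, 0, 0.7, 0, 1.5],
    [0, 0, 0.7, 0, 1.5]
  ]
}}

```text
t: 12.85
tool_pos: [0.4722, -0.3292, 0.1697]
tool_rot: [-2.316, -2.123, -0.0]
contact_force: [0.1, -0.3, -0.8]
opening: 0.0252
```

>>> {"op": "move_arm", "data": {
  "increments": [
    [0, 0, 0.15, 0, 1.5],
    [0, 0, 0.3, 0, 1.5],
    [0, 0, 0.3, 0, 1.5]
  ]
}}

```text
t: 13.22
tool_pos: [0.4723, -0.3292, 0.167]
tool_rot: [2.316, 2.123, 0.001]
contact_force: [0.6, 0.5, -0.1]
opening: 0.0251
```

>>> {"op": "move_arm", "data": {
  "increments": [
    [0, 0, 0.2, 0, 1.5],
    [0, 0, 0.2, 0, 1.5]
  ]
}}

```text
t: 13.48
tool_pos: [0.4727, -0.3291, 0.1662]
tool_rot: [2.315, 2.123, 0.001]
contact_force: [-1.0, 3.4, 5.1]
opening: 0.025
```

>>> {"op": "move_arm", "data": {
  "increments": [
    [0, 0, 0, 0, 3],
    [0, 0, 0, 0, 4],
    [0, 0, 0, 0, 6],
    [0, 0, 0, 0, 8.5],
    [0, 0, 0, 0, 8.5]
  ]
}}

```text
t: 14.1
tool_pos: [0.4721, -0.3293, 0.1646]
tool_rot: [-2.316, -2.123, 0.0]
contact_force: [0.1, 0.0, -0.1]
opening: 0.0851
```

>>> {"op": "move_arm", "data": {
  "increments": [
    [0, 0, 0, 0, 8.5],
    [0, 0, -3, 0, 8.5],
    [0, 0, -7, 0, 8.5],
    [0, 0, -12, 0, 8.5],
    [0, 0, -14, 0, 8.5]
  ]
}}

```text
t: 14.72
tool_pos: [0.4731, -0.33, 0.3089]
tool_rot: [2.312, 2.119, 0.001]
contact_force: [-0.7, -0.6, 0.5]
opening: 0.085
```

>>> {"op": "move_arm", "data": {
  "increments": [
    [6, 0, 0, 0, 8.5],
    [12, 0, 0, 0, 8.5],
    [16, 0, 0, 0, 8.5],
    [16, 0, 0, 0, 8.5]
  ]
}}

```text
t: 15.22
tool_pos: [0.4859, -0.1676, 0.3037]
tool_rot: [-2.311, -2.126, 0.0]
contact_force: [1.0, -0.5, -0.7]
opening: 0.0851
```

```bash
python3 - <<'E'
from h import *
tgt([.471,-.3288,.166],-5)
t=get_image('top');s=get_image('side')
crop(s,270,130,380,325,3,'s14.png');crop(t,220,140,450,265,3.4,'t14.png')
E
```

```text
t 15.22 pos [ 0.4859 -0.1676  0.3037] delta cm [-16.2   -0.13  13.76] yhead -4.77 tilt z [-1.1e-03  8.0e-04 -1.0e+00] F [ 1.  -0.5 -0.7] open 0.0851
twist 0.23302056022257034
```

View pics/s14.png

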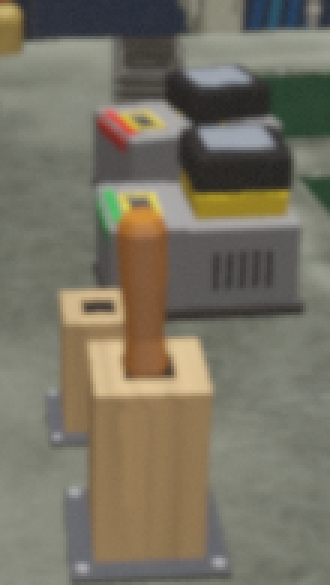

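View pics/t14.png

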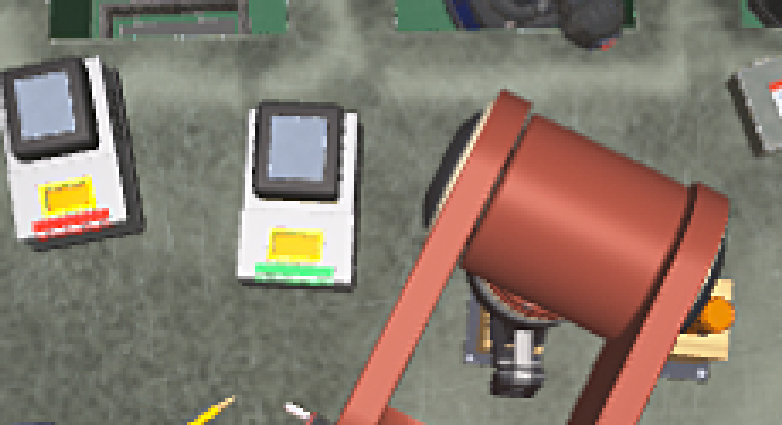

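```bash
python3 - <<'E'
from h import *
s=get_image('side');cv2.imwrite('pics/side_end.png',s['image'][:,:,::-1])
def win(im,nm,off=(0,0),k=1):
    g=im.astype(int); m=((g[...,0]>g[...,2]+8)&(g[...,0]>130)).astype(np.uint8)
    n,l,st,c=cv2.connectedComponentsWithStats(m)
    print(nm,[(np.round((c[i]+.5)/k+off-.5,2),st[i][4]/k/k) for i in range(1,n) if st[i][4]/k/k>80 and 325<c[i][0]/k+off[0]<365 and 140<c[i][1]/k+off[1]<200])
win(cv2.imread('pics/side0.png'),'start')
win(cv2.imread('pics/s10.png'),'press',(280,90),4)
win(cv2.imread('pics/side_end.png'),'end')
im=cv2.imread('pics/side_end.png'); h=comps(s,(3,120,90),(19,255,255),(300,190,335,270),50)
print([(x[0],x[1]) for x in h])
E
```

```text
start [(array([342.16, 154.87]), np.float64(100.0)), (array([347.69, 182.95]), np.float64(153.0))]
press [(array([342.18, 154.87]), np.float64(98.0)), (array([348.2 , 175.25]), np.float64(153.0))]
end [(array([342.22, 154.92]), np.float64(100.0)), (array([348.33, 175.46]), np.float64(158.0))]
[([309, 199, 18, 57, 788], [317.38, 226.76])]
```

```bash
python3 - <<'E'
from h import *
print(order.finish_job(), sensors.get_obs()['t'])
E
```

```text
the job is handed in; nothing more can be done
the job is handed in; nothing more can be done
```

The green-lamp charger's pack is popped up, the screwdriver is back upright in the larger wooden block, and the job is handed in. The last logged time was about 15 s of the 54 s allowed, and the report gave no verdict.

- **Latch tab:** I pushed the blade through the green charger's slot until the tab hit its stop. The tool went down about 10 mm under load and the force rose to 21 N there. Only the blade went into the slot.
- **Green pack:** After the blade was withdrawn, the pack had risen 7.5 px in the side view. A rise of 18 mm should show as 7.5 px.
- **Red pack:** It had not moved; its position in the side view stayed within 0.1 px.
- **Screwdriver:** It went into the hole with no contact until about 5 N at the bottom. Its handle top ended within about 1 px of where it started, so it leans slightly, and I estimate that is about 2 mm at the top.
- **At hand-in:** The arm stood clear with the gripper open, touching nothing.

No check failed. The TCP readings varied by a few mm while the arm was moving or settling.

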